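# Rock the piston diverter over and feed a piston down the other chute

## Task

With the fingertips, rock the diverter's seesaw gate over its pivot so that it leans to the other chute than it does now. Then push the piston lying in the infeed trough out of the trough's mouth onto the gate, so that it rolls down into that other chute and comes to rest there. Only press and push: never lift the piston, and leave the other things where they are.

Things in the scene. Friction and masses are not known exactly. Their poses are not given: they have to be found in the camera images.
- diverter: aluminium and steel parts diverter, screwed to the bench (place and yaw differ each time). Origin on the bench straight below the gate's pivot axis, which runs along x at 50 mm height; +x runs from the infeed trough (robot's side) over the gate, +y to the left chute. Base plate 10 mm thick, x -160 to 80, y -220 to 220 mm. The trough runs along x at y = 0, from x = -155 to -35
- gate (a joint): lean of the seesaw gate, rad: positive = left (+y) end down, parts run to the left chute; negative = right end down. Stops at +0.28 and -0.28. Top-heavy (0.72 kg; steel tumbler weight outside its far fence), free pivot: it lies on a stop; about 1 N down on the raised end starts it, and past level it falls to the other stop by itself and stays
- gate_left_end (a point): point on the gate's running surface, mid-width, 15 mm from its left (+y) end, 85 mm from the middle; 115 mm above the bench when raised, 66 when down: press here from above when up. The gate is an aluminium plank 200 mm long (along y), 86 mm wide inside (diverter x -48 to 38) between 12 mm fences; the near fence is missing in the middle 80 mm, where the trough meets it
- gate_right_end (a point): the same at the right (-y) end
- piston: chrome caliper piston, 40 mm diameter, 50 mm long, about 0.18 kg, lying in the infeed trough with its axis along it (diverter x); origin at its centre, 20 mm above the trough floor. It slides when pushed on its end that faces the robot; once that end is well past the trough's mouth (15 to 25 mm) it has dropped 2 mm onto the gate and rolls to the lower side by itself
- trough_mouth (a point): middle of the trough floor's edge at the gate, 94 mm above the bench, 35 mm on the robot's side of the pivot. The trough is a level open channel 120 mm long, 45 mm wide inside, open at both ends, its side walls 12 mm high (tops 106 mm above the bench)
- left_chute (a point): point over the floor near the lower end of the left chute, 185 mm left (+y) of the pivot. The chute slopes down from 100 to 209 mm left of the pivot, floor 48 down to 20 mm above the bench, 90 mm wide inside, with fences and an end wall; the gate's lowered end lies over its upper edge
- right_chute (a point): the same on the right (-y) side
- spare_piston: a second, identical chrome piston (40 mm diameter, 50 mm long) standing upright on the diverter's base plate beside the trough; bystander, origin at the centre of its underside
- seal_ring: green rubber square-section seal ring, 48 mm outside, 5 mm high, lying flat on the diverter's base plate beside the trough; bystander, origin at the centre of its underside
- bracket: aluminium caliper bracket, U shape 150 x 88 mm, 35 mm high, on the bench; bystander, origin on its underside
- grease_tin: closed round tin, 68 mm across, 55 mm high, on the bench; bystander, origin at the centre of its underside
- wrench: steel wrench lying on the bench; bystander
- brush: cleaning brush lying on the bench; bystander
- pin_tray: low grey two-compartment tray, 80 x 150 x 30 mm, on the bench beyond the diverter; bystander, origin at the centre of its underside
There are look-alikes about, which are no part of the job. Leave any pink look-alike of the piston alone.

How it is judged (in metres and radians):
On the way, in this order (a step that is already met when the one before it is completed fails the run):
1. the gate has been rocked over to its other stop while the piston is still in the trough (distance of gate_left_end from where it was at the start of the episode above 0.027 m and (value of joint gate above 0.22 rad or value of joint gate below -0.22 rad) and x of piston in the frame of diverter below -0.05 m and height (world z) of piston above 0.105 m), for 0.2 s.
2. the piston has run down into the chute the gate now leans to (((value of joint gate above 0.22 rad and y of piston in the frame of diverter between 0.125 and 0.215 m) or (value of joint gate below -0.22 rad and y of piston in the frame of diverter between -0.215 and -0.125 m)) and x of piston in the frame of diverter between -0.055 and 0.048 m and z of piston in the frame of diverter below 0.085 m), for 0.2 s.
At the end, for the whole second after the job is handed in: The gate lies on the opposite stop from the start (lean over 0.22 rad) and the piston lies at rest in the chute on that side (125 to 215 mm sideways of the pivot, between the fences, centre lower than 85 mm) (all of step 2 and distance of gate_left_end from where it was at the start of the episode above 0.027 m and linear speed of piston below 0.02 m/s); the robot touches nothing.
It fails at once if the piston is lifted (its centre rises more than 20 mm above where it lies in the trough) (height (world z) of piston above 0.134 m).
It fails at once if a bystander is moved more than 25 mm (distance of any of spare_piston, seal_ring, bracket, grease_tin, wrench, brush, pin_tray from where it was at the start of the episode above 0.025 m).
It also fails if it takes over 42 s, if anything falls off the work surface, if the arm or the gripper's body presses on something with over 40 N, if the wrist force passes 120 N, or if a joint passes its speed limit or range.

## Robot

A 7-joint arm with a two-finger parallel gripper is mounted at the origin on the work surface. World frame = base frame: x ahead of the robot, y to its left, z up, the work surface at z = 0. Lengths are in mm, angles in degrees, forces in N, time in s.
With the tool pointing down it reaches from about 400 to 875 mm from the base axis. Payload 6.5 kg.
Tool frame: the origin (TCP) lies midway between the tips of the shut fingers; the grasp point (between the pads) lies 19 mm behind it; z points along the fingers, y is the direction in which the jaws open and shut (so a half turn about z gives the same grasp; the last joint's range is limited). The gripper opens to 88 mm and grips with 3 to 60 N. Pads are 18 mm wide; open, the fingers measure 123 mm over their backs; the gripper's body (75 mm by 187 mm) begins 45 mm behind the grasp point.
Start: joints at [-68.193, 30.733, -0.252, 88.115, 0.149, 61.152, -4.079], TCP at [280.847, 586.187, 238.716] pointing down, gripper open.
Joint ranges: [-154.64, 154.64], [-21.42, 123.67], [-72.66, 72.17], [13.99, 137.28], [-74.86, 254.86], [10.95, 109.41], [-158.01, 158.01]. Speed limits (degrees/s): [136.94, 136.94, 180, 180, 180, 180, 180].

## Interface

Orientations are given as [roll, pitch, yaw] about the fixed x, y, z axes, in that order (R = Rz(yaw) Ry(pitch) Rx(roll)).
In Python, from bench import readout, optics, robot, finder gives the robot as it stands.
- The arm moves only by the shell command python3 -m handwheel 'ROWS'. ROWS is JSON, a list of rows, each a list of 7 numbers: the shift along the tool's x, y, z in cm, then the turn, a rotation vector about the tool's x, y, z in rad, then the gripper command: -1 is shut, 1 is fully open, values between are in proportion. In form: [[tx, ty, tz, rx, ry, rz, gripper], ...]. A call has 1 to 20 rows; each row shifts and turns the commanded pose from where the row before left it, along the tool's axes as they then stand; what a row does not reach is not made up. A row lasts 1/10 s, in which the tool goes at most 50 mm and 8.59 degrees, less where a joint would pass 70% of its speed; a pose out of reach is approached as far as the arm can. A call is refused whole if a number of a shift passes 5 or a number of a turn 0.15, either way. A call with a gripper value outside its range is refused whole. The fingers move at their own pace and stop on an object; the grip force is fixed at half the most. Time passes only in rows, so rows that do not move let the fingers close. It gives the time, the measured TCP pose, the force and the opening at its end, in the units of the state.
- readout.state(): the state, without advancing time (a new reading comes with each control period).
- optics.read_camera(name): name is "side" or "top"; returns the picture (384x512x3 uint8, blue, green, red); there is no depth.
- optics.camera_params(name): a dict with "camera_matrix" (3x3 intrinsics, pixels), "k1" (the pictures are not rectified: a ray, as slopes to the right and down, at radius r is drawn at 1 + k1 r^2 times it, then the intrinsics apply), "eye" and "orientation" of the camera in the world. Camera axes: x right, y down, z forward; pixel columns grow to the right and rows downward; lengths in mm; the calibration is good to about 2 mm. A picture is of the moment at which its call begins. camera_params takes no time and is no camera call.
- robot.sign_off(): hands the job in, once; it reports no verdict.
Trained networks look in the newest picture that a camera, given by its name, has taken for a name from the list of things; names that differ only in an ending like _2 or _b are one class to them, and where a whole thing is asked for, a point or a joint stands for the part that bears it (a point fixed in the world has none). Each returns a list of dicts, best first, with "confidence" (0 to 1); they miss things now and then, are a little off and sometimes report something else, mostly with a low value. They report only what shows in the picture. A call takes as long as a camera call. They do not tell look-alikes from the thing itself.
- finder.spot_in(camera, target): "at" ([column, row] in pixels, amid what is visible of it).
- finder.place_of(camera, target): "at" ([column, row] in pixels: a listed point, or the origin of a listed thing).
The state is a dict: "time": time; "joints": joint angles; "joint_velocities": joint speeds; "tau": joint torques, N m; "tool_pos": TCP position; "eef_rot": TCP orientation; "ft_force": force on the tool from outside, world axes, zero at the start; "torque": the same for the moment, N m; "finger_gap": finger opening in mm.
Only numpy, scipy, OpenCV 4.12 (cv2) and the standard library are available. Lean on these libraries where they do the work, as an engineer would, in place of code of your own. Each camera call takes 0.05 s, during which the arm holds its last target. There are 200 camera calls.

## Working session

There is one attempt and no reset: what is moved stays moved. The work goes in short steps, Python scripts to look and compute and a shell command to move; the robot and the scene stay as the last step left them, time stands still between calls to the robot, and variables do not carry over. Pictures are saved under pics/ and viewed, about 8 in all and at most 12, crops included, and the job is handed in when it is done.

```bash
mkdir -p pics
cat > h.py <<'E'
import numpy as np, cv2
from bench import readout, optics, robot, finder
from scipy.spatial.transform import Rotation as R
def par(c):
    p=optics.camera_params(c); return p
def Rm(o):
    o=np.array(o,float)
    if o.shape==(3,3): return o
    if o.shape==(4,): return R.from_quat(o).as_matrix()
    return R.from_euler('xyz',o,degrees=True).as_matrix()
def ray(c,px):
    p=par(c); K=np.array(p['camera_matrix']); k=p['k1']
    d=cv2.undistortPoints(np.array([[px]],float),K,np.array([k,0,0,0.]))[0,0]
    return np.array(p['eye'],float), Rm(p['orientation'])@np.array([d[0],d[1],1])
def atz(c,px,z):
    e,d=ray(c,px); return e+d*(z-e[2])/d[2]
def tri(pa,pb):
    (e1,d1),(e2,d2)=ray('top',pa),ray('side',pb)
    A=np.stack([d1,-d2],1); s=np.linalg.lstsq(A,e2-e1,rcond=None)[0]
    a,b=e1+d1*s[0],e2+d2*s[1]; return (a+b)/2,np.linalg.norm(a-b)
E
python3 - <<'E'
from h import *
print(par('top'),par('side'))
for c in('top','side'):
    cv2.imwrite(f'pics/{c}0.png',optics.read_camera(c))
    for t in ['diverter','gate_left_end','gate_right_end','trough_mouth','left_chute','right_chute','piston','spare_piston']:
        z={'gate_left_end':90,'gate_right_end':90,'trough_mouth':94,'left_chute':26,'right_chute':26,'piston':114,'spare_piston':10,'diverter':0}[t]
        for r in finder.place_of(c,t)[:3]:
            print(c,t,np.round(r['at'],1),round(r['confidence'],2),atz(c,r['at'],z).round(0))
print(readout.state())
E
```

```text
{'camera_matrix': array([[379.11949791,   0.        , 250.32483389],
       [  0.        , 379.11949791, 193.7174193 ],
       [  0.        ,   0.        ,   1.        ]]), 'k1': -0.07190272539457353, 'eye': array([ 342.70159498,  -11.30024937, 1340.55519472]), 'orientation': array([-1.70271316e+02,  8.63459543e-02, -8.92467797e+01])} {'camera_matrix': array([[465.13753349,   0.        , 266.77901342],
       [  0.        , 465.13753349, 190.03103279],
       [  0.        ,   0.        ,   1.        ]]), 'k1': -0.11073074168297381, 'eye': array([ 238.24863755, -970.08117645,  923.37330519]), 'orientation': array([-128.90094172,   -0.38695521,  -18.11413199])}
top diverter [247.5 185.3] 0.74 [603.   4.   0.]
top gate_left_end [226.3 182.5] 0.96 [594.  75.  90.]
top gate_right_end [279.  184.2] 0.57 [ 591. -103.   90.]
top trough_mouth [249.6 189.5] 0.84 [571.  -4.  94.]
top left_chute [197.  175.3] 0.9 [632. 184.  26.]
top left_chute [125.7 221.6] 0.38 [463. 429.  26.]
top left_chute [274.1 218.2] 0.32 [483. -90.  26.]
top right_chute [298.6 193.1] 0.59 [ 572. -176.   26.]
top right_c
[... 908 characters left out ...]
 160.  10.]
{'time': 0.9, 'joints': array([-68.19448709,  30.73357056,  -0.25190214,  88.11558775,
         0.14767722,  61.15133356,  -4.08006755]), 'joint_velocities': array([-0.02817711, -0.04786972, -0.01557055,  0.04499322,  0.06350986,
       -0.04686783,  0.0384911 ]), 'tau': array([-6.58940098e-04, -5.70889878e+01,  9.90743414e-01, -2.51918828e+01,
       -5.60654467e-02,  1.07788236e-02,  3.36262644e-05]), 'tool_pos': array([280.83201538, 586.19201797, 238.7118338 ]), 'eef_rot': array([-1.79999875e+02,  6.26841383e-04,  1.54402198e+02]), 'ft_force': array([0.31802938, 0.62921014, 0.61510841]), 'torque': array([-0.02258019, -0.06209394,  0.00041665]), 'finger_gap': 88.26972204478855}
```

```bash
python3 -c "
import cv2,numpy as np
a=cv2.imread('pics/top0.png');b=cv2.imread('pics/side0.png')
cv2.imwrite('pics/both.png',cv2.resize(np.hstack([a,b]),(800,300),interpolation=cv2.INTER_AREA))"
```

```text
(no output)
```

View pics/top0.png

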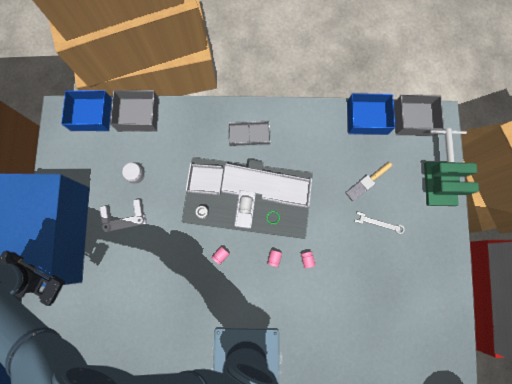

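View pics/side0.png

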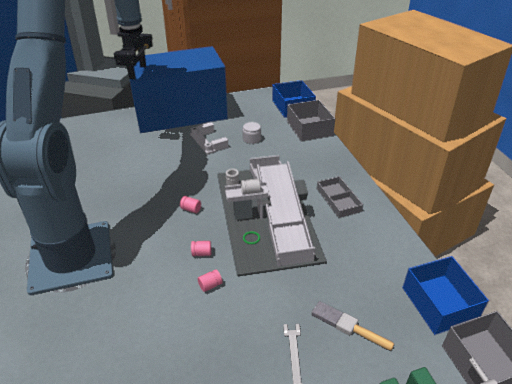

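Run:
```python
from h import *
a=cv2.imread('pics/top0.png')[145:280,170:330];b=cv2.imread('pics/side0.png')[145:280,180:340]
f=lambda i:cv2.resize(i,None,fx=4.0,fy=4.0,interpolation=cv2.INTER_CUBIC)[:, :]
cv2.imwrite('pics/crop.png',cv2.resize(np.vstack([f(a),f(b)]),None,fx=.555,fy=.555))
cv2.imwrite('pics/ctop.png',cv2.resize(a,None,fx=5,fy=5,interpolation=cv2.INTER_CUBIC)[:600,:800])
cv2.imwrite('pics/cside.png',cv2.resize(b,None,fx=5,fy=5,interpolation=cv2.INTER_CUBIC)[:600,:800])
```

```text
(no output)
```

View pics/ctop.png

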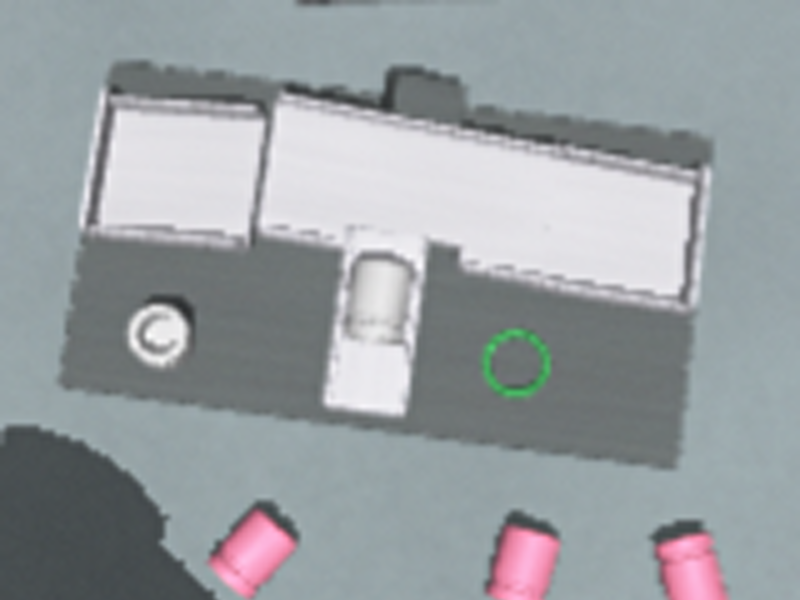

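View pics/cside.png

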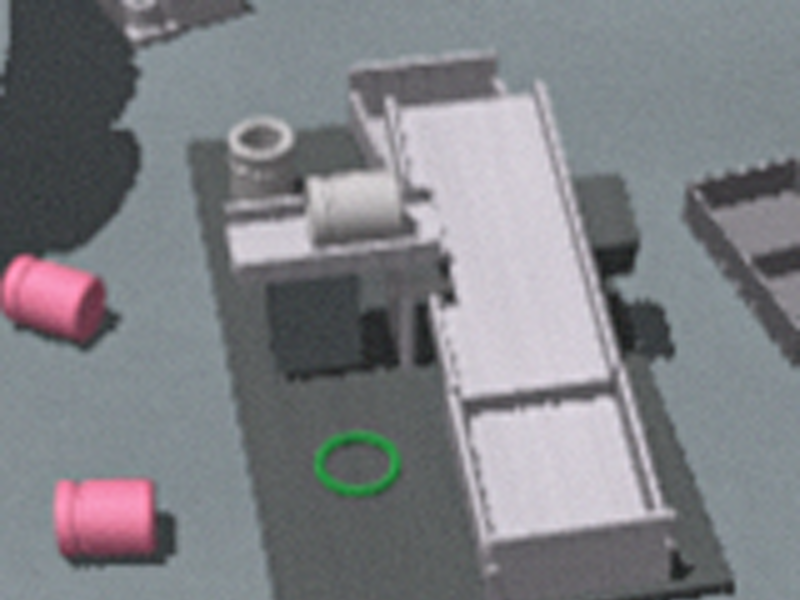

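The gate's left end is up: a shadow gap shows at top crop (265,150), and in the side crop the left end covers the left chute. So I press the left end. The candidates for the piston are the chrome one in the trough at top (245,203), the spare standing at (202,211), and the pink ones at (221,256), (274,257) and (307,259). I choose the one in the trough.

Run:
```python
from h import *
from scipy.optimize import least_squares
o=np.array([170,145])
pts=[((112,65),(80,220)),((62,385),(-160,220)),((675,467),(-160,-220)),((712,133),(80,-220))]
W=np.array([atz('top',np.array(p)/5+o-.4,10)[:2] for p,_ in pts]);L=np.array([l for _,l in pts],float)
def tf(q,l):
    c,s=np.cos(q[2]),np.sin(q[2]); return np.atleast_2d(l)@np.array([[c,s],[-s,c]])+q[:2]
r=least_squares(lambda q:(tf(q,L)-W).ravel(),[600,0,0]); q=r.x
print(q[:2],np.degrees(q[2]),r.fun.round(1))
np.save('q.npy',q)
for n,l,h in [('gle',(-5,85),115),('mouth',(-35,0),94),('lchute',(0,185),26),('rchute',(0,-185),26),('trough in',(-155,0),94)]:
    print(n,tf(q,l).round(0))
# network cross-check
for n,a,b in [('mouth',(249.6,189.5),(268.4,188.9)),('gle',(226.3,182.5),(273.4,169)),('gre',(279,184.2),(286.4,217.4)),('lch',(197,175.3),(263.6,170.2)),('rch',(298.6,193.1),(294.6,252.6)),('spare',(203.8,214.6),(231.6,185.4)),('pist',(245.1,204.4),(245.3,189.8))]:
    P,e=tri(a,b); c,s=np.cos(q[2]),np.sin(q[2]); d=P[:2]-q[:2]
    print(n,P.round(0),'gap',e.round(1),'in div',np.round([c*d[0]+s*d[1],-s*d[0]+c*d[1]],0))
# piston ends in the top picture (top line z~134)
for p in [(382,255),(375,342),(380,320)]:
    P=atz('top',np.array(p)/5+o-.4,130); d=P[:2]-q[:2]; print('pist px',P.round(0),np.round([c*d[0]+s*d[1],-s*d[0]+c*d[1]],0))
```

```text
[599.99050819  -0.81021334] -6.454085319339167 [ 3.2  1.7 -2.2  2.4  0.2 -3.2 -1.2 -0.9]
gle [[605.  84.]]
mouth [[565.   3.]]
lchute [[621. 183.]]
rchute [[ 579. -185.]]
trough in [[446.  17.]]
mouth [567.  -4. 104.] gap 3.7 in div [-33.  -7.]
gle [598.  72. 112.] gap 15.2 in div [-11.  72.]
gre [ 589. -103.   77.] gap 9.4 in div [   0. -102.]
lch [622. 185.  27.] gap 19.8 in div [  1. 187.]
rch [ 578. -178.   16.] gap 7.5 in div [  -2. -179.]
spare [495. 157.  13.] gap 2.9 in div [-122.  145.]
pist [510.  11. 105.] gap 16.7 in div [-91.   2.]
pist px [544.   7. 130.] [-57.   2.]
pist px [487.  11. 130.] [-113.   -1.]
pist px [501.   8. 130.] [-99.  -3.]
```

```bash
python3 -m handwheel '[[0,0,-3,0,0,-0.111,-1],[0,0,-3,0,0,-0.111,-1],[0,0,-3,0,0,-0.112,-1],[-2.7,-3.3,-1,0,0,0,-1],[-2.7,-3.3,0,0,0,0,-1],[-2.7,-3.3,0,0,0,0,-1],[-2.7,-3.3,0,0,0,0,-1],[-2.7,-3.3,0,0,0,0,-1],[-2.7,-3.3,0,0,0,0,-1],[-2.7,-3.3,0,0,0,0,-1],[-2.7,-3.3,0,0,0,0,-1],[-2.7,-3.3,2,0,0,0,-1],[-2.7,-3.3,2,0,0,0,-1],[-2.7,-3.3,2,0,0,0,-1],[-2.7,-3.3,2,0,0,0,-1],[-2.7,-3.3,2,0,0,0,-1],[-2.7,-3.3,2,0,0,0,-1],[0,0,0,0,0,0,-1],[0,0,0,0,0,0,-1]]'
```

```text
time: 2.8
tool_pos: [604.4, 83.6, 218.2]
eef_rot: [-180.0, -0.1, 173.4]
ft_force: [0.2, 0.5, 0.0]
finger_gap: 0.5
```

```bash
python3 -m handwheel '[[0,0,3,0,0,0,-1],[0,0,3,0,0,0,-1],[0,0,3,0,0,0,-1],[0,0,1,0,0,0,-1],[0,0,1,0,0,0,-1],[0,0,1,0,0,0,-1],[0,0,1,0,0,0,-1],[0,0,0.6,0,0,0,-1],[0,0,0,0,0,0,-1],[0,0,-2,0,0,0,-1],[0,0,-4,0,0,0,-1],[0,0,-4,0,0,0,-1],[0,0,0,0,0,0,-1]]'
python3 - <<'E'
from h import *
for c in('top','side'):
    b=optics.read_camera(c); cv2.imwrite(f'pics/{c}1.png',b)
    for t in('gate_left_end','gate_right_end'): print(c,t,[(np.round(r['at'],1),round(r['confidence'],2)) for r in finder.place_of(c,t)[:2]])
cv2.imwrite('pics/cside1.png',cv2.resize(b[145:265,180:340],None,fx=5,fy=5,interpolation=cv2.INTER_CUBIC))
q=np.load('q.npy');c,s=np.cos(q[2]),np.sin(q[2]);P=readout.state()['tool_pos']
T=np.array([c*-140+0,s*-140])+q[:2];d=T-P[:2];y=np.radians(readout.state()['eef_rot'][2])
print(P,T,'tool shift cm',(d@[np.cos(y),np.sin(y)])/10,(d@[np.sin(y),-np.cos(y)])/10)
E
```

```text
time: 4.1
tool_pos: [608.4, 84.8, 188.9]
eef_rot: [179.8, 0.6, 173.5]
ft_force: [-0.1, 1.0, 0.5]
finger_gap: 0.8
top gate_left_end [(array([219.4, 183.6]), 0.85)]
top gate_right_end [(array([269.7, 181. ]), 0.91)]
side gate_left_end [(array([269.8, 177.3]), 0.6)]
side gate_right_end [(array([283.1, 198.1]), 0.75)]
[603.57658828  84.40694411 181.41875037] [460.87779271  14.92676196] tool shift cm 13.397089137873001 -8.51013644564756
```

View pics/cside1.png

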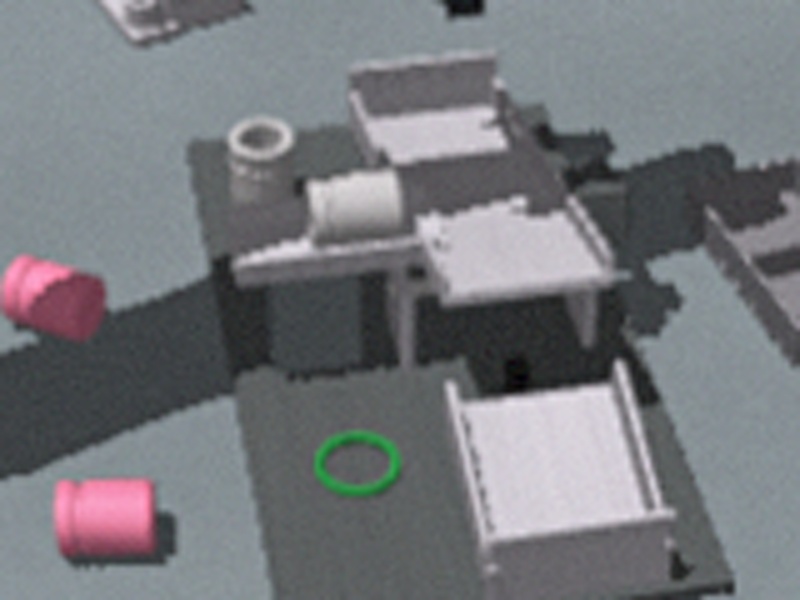

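The gate has gone over: the right end is now up, with an open gap above the right chute at crop (520,290), and the piston is still in the trough at (355,205). Next I go behind the piston.

```bash
python3 -m handwheel '[[3.35,-2.13,0,0,0,0,-1],[3.35,-2.13,0,0,0,0,-1],[3.35,-2.13,0,0,0,0,-1],[3.35,-2.13,0,0,0,0,-1],[0,0,0,0,0,0,-1],[0,0,2.4,0,0,0,-1],[0,0,2.4,0,0,0,-1],[0,0,2.4,0,0,0,-1],[0,0,0,0,0,0,-1],[0,0,0,0,0,0,-1]]'
python3 - <<'E'
from h import *
for c in('side','top'):
    b=optics.read_camera(c); cv2.imwrite(f'pics/{c}2.png',b)
a=cv2.imread('pics/side2.png')
f=lambda i:cv2.resize(i,None,fx=5,fy=5,interpolation=cv2.INTER_CUBIC)
cv2.imwrite('pics/c2.png',np.hstack([f(a[145:245,200:280]),f(b[155:255,205:285])]))
q=np.load('q.npy');c,s=np.cos(q[2]),np.sin(q[2]);S=readout.state();d=S['tool_pos'][:2]-q[:2]
print(S['tool_pos'],'div',c*d[0]+s*d[1],-s*d[0]+c*d[1],S['eef_rot'])
E
```

```text
time: 5.4
tool_pos: [461.8, 15.1, 110.5]
eef_rot: [-180.0, -0.1, 173.5]
ft_force: [-0.1, 0.0, 0.2]
finger_gap: 0.5
[462.64222259  15.15031937 111.54718292] div -138.27188203829508 0.42047477070873995 [1.79981602e+02 7.94596782e-02 1.73541759e+02]
```

View pics/c2.png

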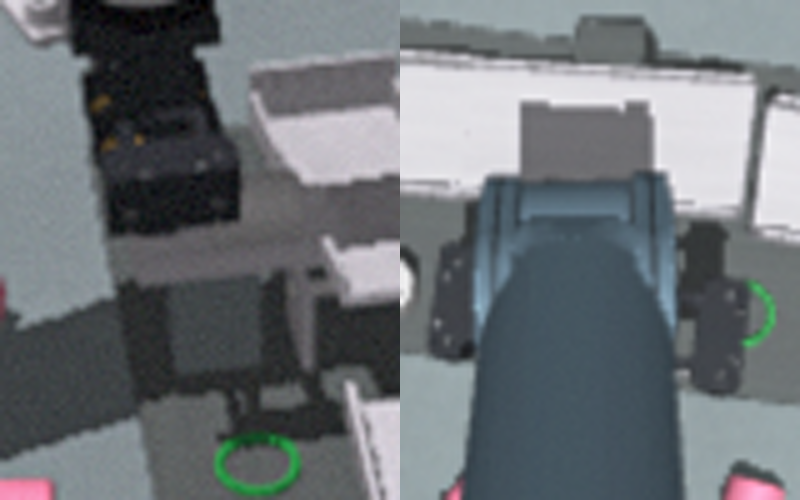

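The crop shows only the gripper over the trough, which hides the piston. The TCP is centred at diverter y = 0.4 mm with no force, so I start pushing.

```bash
python3 -m handwheel '[[-0.8,0,0,0,0,0,-1],[-0.8,0,0,0,0,0,-1],[-0.8,0,0,0,0,0,-1],[-0.8,0,0,0,0,0,-1],[-0.8,0,0,0,0,0,-1],[-0.8,0,0,0,0,0,-1],[-0.8,0,0,0,0,0,-1],[-0.8,0,0,0,0,0,-1],[-0.8,0,0,0,0,0,-1],[-0.8,0,0,0,0,0,-1],[-0.8,0,0,0,0,0,-1],[0,0,0,0,0,0,-1]]'
python3 -m handwheel '[[-0.5,0,0,0,0,0,-1],[-0.5,0,0,0,0,0,-1],[-0.5,0,0,0,0,0,-1],[-0.4,0,0,0,0,0,-1],[0,0,0,0,0,0,-1],[0,0,0,0,0,0,-1],[0,0,0,0,0,0,-1]]'
python3 - <<'E'
from h import *
for c in('side','top'):
    b=optics.read_camera(c); cv2.imwrite(f'pics/{c}3.png',b)
    print(c,[(np.round(r['at'],1),round(r['confidence'],2)) for r in finder.spot_in(c,'piston')[:5]])
a=cv2.imread('pics/side3.png')
f=lambda i:cv2.resize(i,None,fx=4,fy=4,interpolation=cv2.INTER_CUBIC)
cv2.imwrite('pics/c3.png',np.hstack([f(a[145:265,220:320]),f(b[145:265,180:280])]))
q=np.load('q.npy');c,s=np.cos(q[2]),np.sin(q[2]);S=readout.state();d=S['tool_pos'][:2]-q[:2]
print(S['tool_pos'],'div',c*d[0]+s*d[1],-s*d[0]+c*d[1],S['ft_force'])
E
```

```text
time: 6.7
tool_pos: [551.0, 4.9, 110.9]
eef_rot: [180.0, 0.1, 173.5]
ft_force: [-0.6, 0.9, 0.5]
finger_gap: 0.5
time: 7.4
tool_pos: [567.9, 3.0, 110.8]
eef_rot: [180.0, -0.0, 173.5]
ft_force: [-0.2, 0.2, 0.3]
finger_gap: 0.0
side [(array([210.9, 279.2]), 0.58), (array([198.9, 248.6]), 0.53), (array([189.5, 203.4]), 0.49)]
top [(array([306. , 263.4]), 0.73), (array([269.9, 199. ]), 0.56)]
[567.95781802   2.99602969 110.74987654] div -32.25752332687002 0.1814224957979289 [ 0.78071808 -0.08388057  0.48375181]
```

View pics/c3.png

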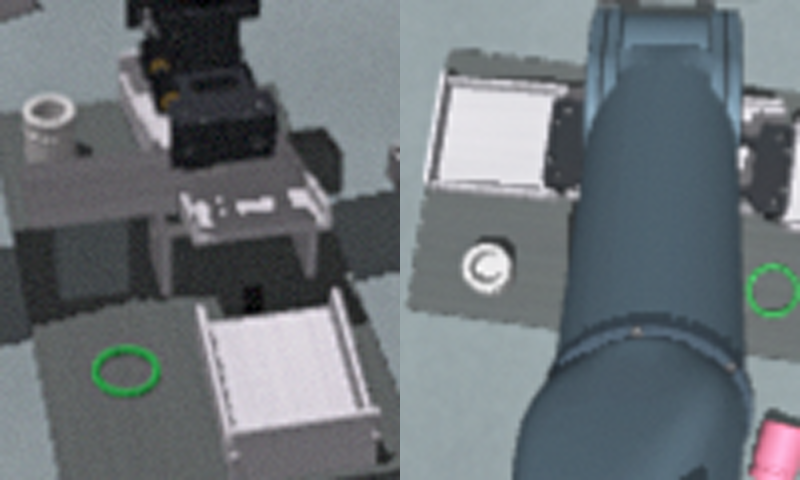

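The left chute is still empty (top half, crop (490,135)), so the piston is on the edge under the gripper. I push slowly a little further.

```bash
python3 -m handwheel '[[-0.3,0,0,0,0,0,-1],[-0.3,0,0,0,0,0,-1],[-0.2,0,0,0,0,0,-1],[0,0,0,0,0,0,-1],[0,0,0,0,0,0,-1],[0,0,0,0,0,0,-1],[0,0,0,0,0,0,-1],[0,0,0,0,0,0,-1],[0,0,0,0,0,0,-1],[0,0,0,0,0,0,-1]]'
python3 - <<'E'
from h import *
for c in('side','top'):
    b=optics.read_camera(c); cv2.imwrite(f'pics/{c}4.png',b)
    print(c,[(np.round(r['at'],1),round(r['confidence'],2)) for r in finder.spot_in(c,'piston')[:5]])
q=np.load('q.npy');c,s=np.cos(q[2]),np.sin(q[2]);S=readout.state();d=S['tool_pos'][:2]-q[:2]
print('div',c*d[0]+s*d[1],S['ft_force'])
a=cv2.imread('pics/top3.png')[158:195,185:220].astype(int);e=b[158:195,185:220].astype(int)
m=np.abs(a-e).max(2)>50;print('changed px in left chute',m.sum(),np.argwhere(m).mean(0)[::-1]+[185,158] if m.any() else '')
E
```

```text
time: 8.6
tool_pos: [576.0, 2.1, 110.8]
eef_rot: [180.0, 0.0, 173.5]
ft_force: [-0.5, -0.1, 1.5]
finger_gap: 0.4
side [(array([210. , 279.7]), 0.93), (array([191.6, 203.6]), 0.67), (array([201.3, 248.5]), 0.65)]
top [(array([274.2, 258.4]), 0.58), (array([306.8, 260.7]), 0.52), (array([271.4, 196.1]), 0.5)]
div -24.185024698194795 [-1.20460596  0.23165245 -0.26158416]
changed px in left chute 22 [217.68181818 184.59090909]
```

```bash
python3 -m handwheel '[[1,0,0,0,0,0,-1],[3,0,0,0,0,0,-1],[4,0,0,0,0,0,-1],[4,0,0,0,0,0,-1],[4,0,-3,0,0,0,-1],[0,0,-5,0,0,0,-1],[0,0,0,0,0,0,-1]]'
python3 - <<'E'
from h import *
for c in('side','top'):
    b=optics.read_camera(c); cv2.imwrite(f'pics/{c}5.png',b)
    print(c,[(np.round(r['at'],1),round(r['confidence'],2)) for r in finder.spot_in(c,'piston')[:5]])
a=cv2.imread('pics/side5.png')
f=lambda i:cv2.resize(i,None,fx=4,fy=4,interpolation=cv2.INTER_CUBIC)
cv2.imwrite('pics/c5.png',np.hstack([f(a[145:265,220:320]),f(b[145:265,180:280])]))
E
```

```text
time: 9.5
tool_pos: [418.2, 20.5, 195.1]
eef_rot: [179.8, 0.4, 173.6]
ft_force: [0.4, -0.1, -0.2]
finger_gap: 0.8
side [(array([273.5, 181.1]), 0.73), (array([211. , 281.5]), 0.72), (array([199.7, 245.9]), 0.6), (array([191.9, 203. ]), 0.52)]
top [(array([237.3, 183. ]), 0.59), (array([247.4, 133.7]), 0.5), (array([272.9, 259.2]), 0.47), (array([306.2, 259.1]), 0.45)]
```

View pics/c5.png

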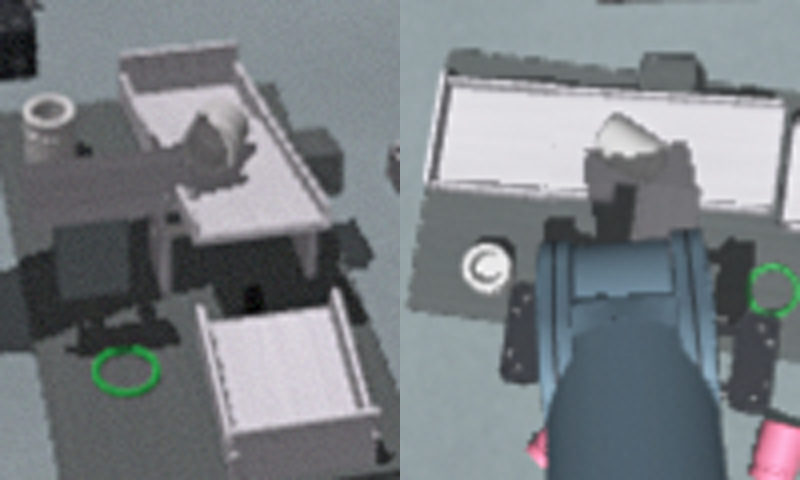

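```bash
python3 -m handwheel '[[0,0,-3,0,0,0,-1],[0,0,0,0,0,0,-1],[0,0,0,0,0,0,-1],[0,0,0,0,0,0,-1]]'
python3 - <<'E'
from h import *
q=np.load('q.npy');c,s=np.cos(q[2]),np.sin(q[2])
im={k:optics.read_camera(k) for k in('side','top')}
D={}
for k in im:
    cv2.imwrite(f'pics/{k}6.png',im[k])
    for fn in(finder.spot_in,finder.place_of):
        D[k]=[r['at'] for r in fn(k,'piston')]; print(k,np.round(D[k],1).tolist())
b,a=im['top'],im['side']
print('change since last',[np.abs(im[k].astype(int)-cv2.imread(f'pics/{k}5.png')).max(2)[165:200,225:290].mean() for k in im])
f=lambda i:cv2.resize(i,None,fx=8,fy=8,interpolation=cv2.INTER_CUBIC)
cv2.imwrite('pics/c6.png',np.hstack([f(a[155:215,250:300]),f(b[155:215,210:260])]))
def div(P): d=P[:2]-q[:2]; return np.round([c*d[0]+s*d[1],-s*d[0]+c*d[1]],0)
for p in [(615,118),(660,150),(600,150),(630,145)]:
    print(p,div(atz('top',np.array([(p[0]-400)/4+180,p[1]/4+145]),125)))
E
```

```text
time: 10.1
tool_pos: [416.2, 19.9, 219.4]
eef_rot: [-180.0, -0.1, 173.5]
ft_force: [0.1, 0.1, -0.1]
finger_gap: 0.3
side [[188.6, 203.1], [212.1, 279.8], [201.5, 248.9]]
side [[198.9, 244.0], [192.2, 204.3], [207.4, 280.6], [272.8, 179.8], [297.1, 255.3]]
top [[274.3, 260.2], [306.9, 261.7], [233.5, 183.0]]
top [[236.4, 180.5], [307.4, 259.9], [274.2, 261.0], [217.9, 255.5], [249.3, 187.7]]
change since last [np.float64(5.405274725274725), np.float64(4.92)]
(615, 118) [ 9. 51.]
(660, 150) [-13.  11.]
(600, 150) [-19.  59.]
(630, 145) [-12.  35.]
```

View pics/c6.png

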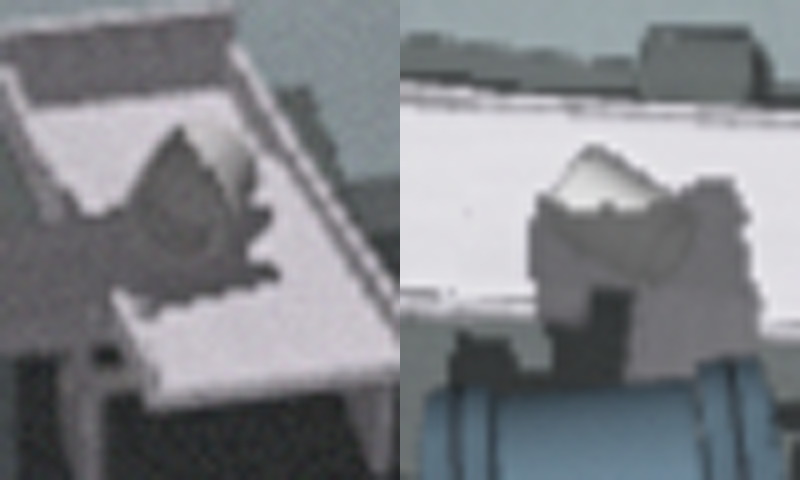

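The piston lies still on the gate, skewed: its corners in the top crop are (595,148), (545,205), (700,215) and (640,285), with its axis nearly down the slope, so it does not roll. I work out where it is so I can nudge it.

Run:
```python
from h import *
q=np.load('q.npy');c,s=np.cos(q[2]),np.sin(q[2])
def div(P): d=P[:2]-q[:2]; return np.array([c*d[0]+s*d[1],-s*d[0]+c*d[1]])
C=[div(atz('top',np.array([(p[0]-400+.5)/8+209.5,(p[1]+.5)/8+154.5]),103)) for p in [(595,148),(700,215),(640,285),(545,205)]]
print(np.round(C,0).tolist(),'centre',np.mean(C,0).round(0))
e=lambda i,j:np.round(C[j]-C[i]); print(e(1,0),e(2,3),e(3,0),e(2,1))
S=readout.state();print(S['tool_pos'].round(1),div(S['tool_pos']).round(1),S['eef_rot'].round(1))
P,g=tri((237.0,181.3),(273.1,180.4));print('tri centre',P.round(0),g.round(1),div(P).round(0))
```

```text
[[18.0, 52.0], [-4.0, 5.0], [-37.0, 26.0], [-8.0, 70.0]] centre [-8. 38.]
[23. 47.] [29. 44.] [ 27. -17.] [ 32. -21.]
[416.8  20.  220.3] [-1.844e+02  1.000e-01] [-180.    -0.   173.5]
tri centre [596.  39.  97.] 4.0 [-9. 39.]
```

```bash
python3 -m handwheel '[[-4,-0.5,0,0,0,0,-1],[-4,-0.5,0,0,0,0,-1],[-4,-0.5,0,0,0,0,-1],[-4.1,-0.5,0,0,0,0,-1],[0,0,0,0,0,0,-1],[0,0,3.7,0,0,0,-1],[0,0,3.7,0,0,0,-1],[0,0,3,0,0,0,-1],[0,0,0.8,0,0,0,-1],[0,0,0,0,0,0,-1],[0,0,0,0,0,0,-1]]'
python3 - <<'E'
from h import *
q=np.load('q.npy');c,s=np.cos(q[2]),np.sin(q[2])
S=readout.state();d=S['tool_pos'][:2]-q[:2];print(S['tool_pos'].round(1),[c*d[0]+s*d[1],-s*d[0]+c*d[1]],S['ft_force'])
E
```

```text
time: 11.5
tool_pos: [575.5, -17.9, 110.1]
eef_rot: [180.0, 0.1, 173.5]
ft_force: [0.4, -0.2, 0.3]
finger_gap: 0.2
[575.5 -17.9 110.1] [np.float64(-22.37237433971307), np.float64(-19.73872569995423)] [ 0.36953914 -0.21625906  0.33478811]
```

```bash
python3 -m handwheel '[[0,0.6,0.2,0,0,0,-1],[0,0.6,0.2,0,0,0,-1],[0,0.6,0.2,0,0,0,-1],[0,0.6,0.18,0,0,0,-1],[0,0.6,0.18,0,0,0,-1],[0,0.6,0.18,0,0,0,-1],[0,0.6,0.18,0,0,0,-1],[0,0,0,0,0,0,-1]]'
python3 - <<'E'
from h import *
q=np.load('q.npy');c,s=np.cos(q[2]),np.sin(q[2])
S=readout.state();d=S['tool_pos'][:2]-q[:2];print(S['tool_pos'].round(1),[c*d[0]+s*d[1],-s*d[0]+c*d[1]],S['ft_force'])
E
python3 -m handwheel '[[0,0.6,0.18,0,0,0,-1],[0,0,0,0,0,0,-1],[0,-1,-0.3,0,0,0,-1],[0,-2,-3,0,0,0,-1],[4,0,-4,0,0,0,-1],[5,0,-2,0,0,0,-1],[5,0,-2,0,0,0,-1],[3,0,0,0,0,0,-1],[0,0,0,0,0,0,-1]]'
python3 - <<'E'
from h import *
im={k:optics.read_camera(k) for k in('side','top')}
for k in im:
    cv2.imwrite(f'pics/{k}7.png',im[k]); print(k,[(np.round(r['at'],1).tolist(),round(r['confidence'],2)) for r in finder.spot_in(k,'piston')])
f=lambda i:cv2.resize(i,None,fx=5,fy=5,interpolation=cv2.INTER_CUBIC)
cv2.imwrite('pics/c7.png',np.hstack([f(im['side'][145:255,225:305]),f(im['top'][145:255,180:260])]))
E
```

```text
time: 12.3
tool_pos: [579.3, 25.3, 95.1]
eef_rot: [180.0, -0.0, 173.6]
ft_force: [0.4, -0.1, 0.3]
finger_gap: 0.8
[579.3  25.3  95.1] [np.float64(-23.496195457382818), np.float64(23.650005498902676)] [ 0.38293649 -0.07536519  0.28181382]
time: 13.2
tool_pos: [415.7, 17.2, 199.5]
eef_rot: [180.0, -0.1, 173.5]
ft_force: [0.4, -0.2, 0.5]
finger_gap: 0.6
side [([210.4, 282.3], 0.93), ([191.5, 203.7], 0.59), ([200.8, 247.1], 0.49), ([264.2, 173.8], 0.46), ([266.7, 221.7], 0.46)]
top [([306.0, 257.7], 0.74), ([227.7, 184.9], 0.64), ([274.0, 260.7], 0.46), ([256.5, 189.8], 0.29)]
```

View pics/c7.png

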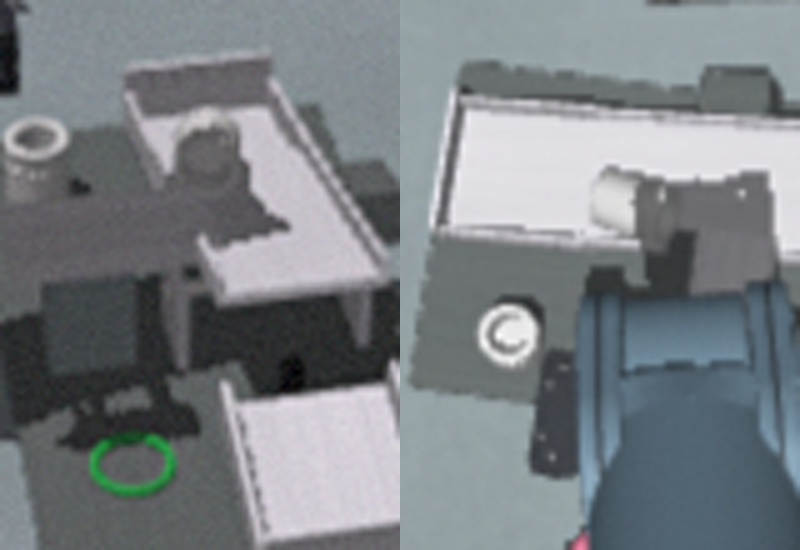

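Now the axis runs almost straight down the slope, against the near fence (top crop centre (635,205)). I will push it down by its uphill end.

Run:
```python
from h import *
q=np.load('q.npy');c,s=np.cos(q[2]),np.sin(q[2])
def div(P): d=P[:2]-q[:2]; return np.array([c*d[0]+s*d[1],-s*d[0]+c*d[1]]).round(0)
for p in [(605,168),(592,220),(680,188),(667,240),(636,205)]:
    print(p,div(atz('top',np.array([(p[0]-400)/5+179.6,p[1]/5+144.6]),93)))
S=readout.state();print(S['tool_pos'].round(1),div(S['tool_pos']))
```

```text
(605, 168) [-2. 95.]
(592, 220) [-39.  99.]
(680, 188) [-10.  43.]
(667, 240) [-46.  47.]
(636, 205) [-25.  71.]
[420.7  17.3 199.4] [-180.   -2.]
```

```bash
python3 -m handwheel '[[-4,0.5,0,0,0,0,-1],[-4,0.5,0,0,0,0,-1],[-4,0.5,0,0,0,0,-1],[-3.5,0.2,0,0,0,0,-1],[0,0,0,0,0,0,-1],[0,0,3.7,0,0,0,-1],[0,0,3.7,0,0,0,-1],[0,0,2.4,0,0,0,-1],[0,0,0.2,0,0,0,-1],[0,0,0,0,0,0,-1],[0,0,0,0,0,0,-1]]'
python3 - <<'E'
from h import *
q=np.load('q.npy');c,s=np.cos(q[2]),np.sin(q[2])
S=readout.state();d=S['tool_pos'][:2]-q[:2];print(S['tool_pos'].round(1),[c*d[0]+s*d[1],-s*d[0]+c*d[1]],S['ft_force'])
E
```

```text
time: 14.5
tool_pos: [576.1, 17.1, 100.3]
eef_rot: [180.0, 0.1, 173.5]
ft_force: [0.6, 0.1, 0.0]
finger_gap: 0.3
[576.1  17.1 100.3] [np.float64(-25.748032471369445), np.float64(15.074649499358209)] [0.55425718 0.0748309  0.0210403 ]
```

```bash
python3 -m handwheel '[[0,0.5,0.2,0,0,0,-1],[0,0.5,0.2,0,0,0,-1],[0,0.5,0.17,0,0,0,-1],[0,0.5,0.17,0,0,0,-1],[0,0.5,0.16,0,0,0,-1],[0,0.5,0.16,0,0,0,-1],[0,0.5,0.16,0,0,0,-1],[0,0.5,0.16,0,0,0,-1],[0,0.5,0.16,0,0,0,-1],[0,0.5,0.16,0,0,0,-1],[0,0.5,0.16,0,0,0,-1],[0,0.5,0.16,0,0,0,-1]]'
python3 -m handwheel '[[0,0.5,0.16,0,0,0,-1],[0,0.5,0.16,0,0,0,-1],[0,0.5,0.16,0,0,0,-1],[0,0.5,0.16,0,0,0,-1],[0,0.5,0.1,0,0,0,-1],[0,0,0,0,0,0,-1],[0,0,0,0,0,0,-1]]'
python3 - <<'E'
from h import *
q=np.load('q.npy');c,s=np.cos(q[2]),np.sin(q[2])
S=readout.state();d=S['tool_pos'][:2]-q[:2];print(S['tool_pos'].round(1),[c*d[0]+s*d[1],-s*d[0]+c*d[1]],S['ft_force'])
im={k:optics.read_camera(k) for k in('side','top')}
for k in im:
    cv2.imwrite(f'pics/{k}8.png',im[k]); print(k,[(np.round(r['at'],1).tolist(),round(r['confidence'],2)) for r in finder.spot_in(k,'piston')])
f=lambda i:cv2.resize(i,None,fx=5,fy=5,interpolation=cv2.INTER_CUBIC)
cv2.imwrite('pics/c8.png',np.hstack([f(im['side'][145:255,225:305]),f(im['top'][145:255,180:260])]))
E
```

```text
time: 15.7
tool_pos: [582.1, 77.4, 78.8]
eef_rot: [180.0, -0.0, 173.5]
ft_force: [-0.0, -0.7, 1.4]
finger_gap: 0.1
time: 16.4
tool_pos: [585.0, 101.7, 71.6]
eef_rot: [-180.0, -0.0, 173.5]
ft_force: [-0.3, -0.7, 0.7]
finger_gap: 0.4
[585.  101.7  71.6] [np.float64(-26.374318991944392), np.float64(100.16389443012127)] [-0.25086469 -0.67734932  0.71921685]
side [([210.6, 277.7], 0.83), ([191.5, 204.0], 0.77), ([201.5, 248.3], 0.7), ([252.0, 164.5], 0.41)]
top [([272.8, 259.1], 0.61), ([306.4, 258.7], 0.46)]
```

View pics/c8.png

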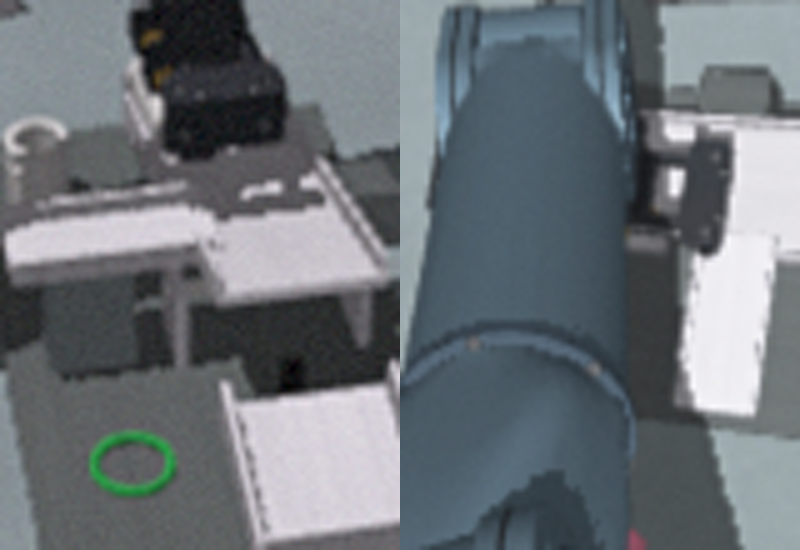

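The gripper and arm still hide the chute. I back off well clear before the last view.

```bash
python3 -m handwheel '[[0,-1,-0.6,0,0,0,-1],[0,-2,-3,0,0,0,-1],[0,-2,-4,0,0,0,-1],[3,-3,-4,0,0,0,-1],[4,-3,-3,0,0,0,-1],[4,-3,0,0,0,0,-1],[4,-3,0,0,0,0,-1],[0,-4,0,0,0,0,-1],[0,-4,0,0,0,0,-1],[0,-4,0,0,0,0,-1],[0,0,0,0,0,0,-1],[0,0,0,0,0,0,-1]]'
python3 - <<'E'
from h import *
q=np.load('q.npy');c,s=np.cos(q[2]),np.sin(q[2])
def div(P): d=P[:2]-q[:2]; return np.array([c*d[0]+s*d[1],-s*d[0]+c*d[1]]).round(0)
im={k:optics.read_camera(k) for k in('side','top')}
for k in im:
    cv2.imwrite(f'pics/{k}9.png',im[k])
    for fn in (finder.spot_in,finder.place_of): print(k,[(np.round(r['at'],1).tolist(),round(r['confidence'],2),div(atz(k,r['at'],60))) for r in fn(k,'piston')])
f=lambda i:cv2.resize(i,None,fx=5,fy=5,interpolation=cv2.INTER_CUBIC)
cv2.imwrite('pics/c9.png',np.hstack([f(im['side'][145:265,225:305]),f(im['top'][145:265,180:260])]))
E
```

```text
time: 17.8
tool_pos: [413.7, -163.2, 207.9]
eef_rot: [180.0, 0.0, 173.4]
ft_force: [0.2, 0.4, -0.4]
finger_gap: 0.6
side [([191.4, 204.2], 0.75, array([-252.,   22.])), ([208.9, 283.1], 0.74, array([-235., -276.])), ([252.5, 164.1], 0.68, array([-47., 180.])), ([341.3, 197.5], 0.67, array([177., -33.])), ([198.6, 245.0], 0.62, array([-247., -144.])), ([199.0, 137.2], 0.59, array([-199.,  372.]))]
side [([191.5, 204.8], 0.79, array([-252.,   19.])), ([211.3, 278.4], 0.74, array([-228., -262.])), ([255.6, 164.3], 0.63, array([-37., 177.])), ([197.8, 249.1], 0.51, array([-250., -159.]))]
top [([273.3, 257.8], 0.67, array([-243., -113.])), ([195.7, 183.7], 0.63, array([-26., 181.])), ([218.3, 252.1], 0.45, array([-247.,   72.]))]
top [([272.7, 260.6], 0.7, array([-252., -112.])), ([194.8, 182.9], 0.58, array([-23., 185.])), ([217.7, 253.0], 0.5, array([-250.,   73.])), ([219.2, 182.2], 0.18, array([-10., 102.]))]
```

View pics/c9.png

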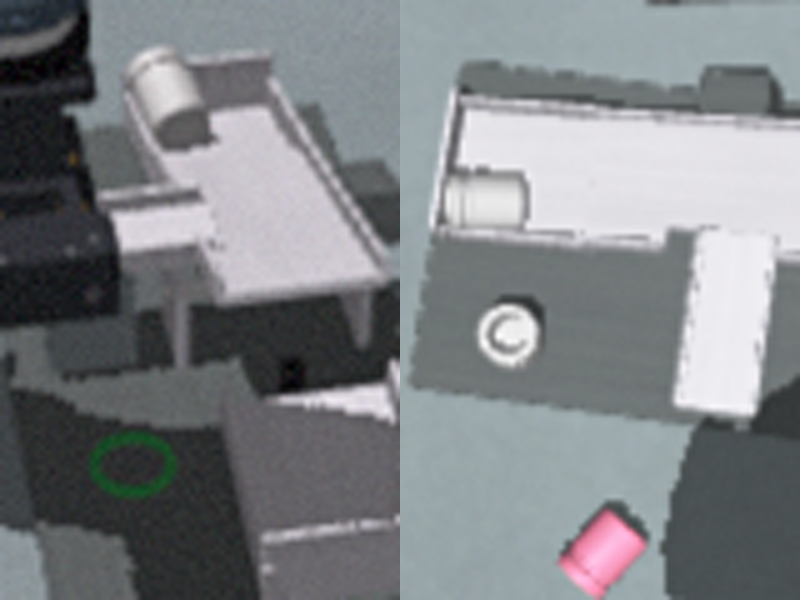

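Run:
```python
from h import *
q=np.load('q.npy');c,s=np.cos(q[2]),np.sin(q[2])
P,g=tri((195.7,183.7),(252.5,164.1));d=P[:2]-q[:2];print('piston div',np.round([c*d[0]+s*d[1],-s*d[0]+c*d[1]]),P.round(0),g.round(1))
im={k:optics.read_camera(k) for k in('side','top')}
for k,(x,y) in (('side',(252,164)),('top',(195,183))):
    w=np.s_[y-12:y+12,x-12:x+12]; print(k,'change',np.abs(im[k][w].astype(int)-cv2.imread(f'pics/{k}9.png')[w]).mean())
```

```text
piston div [-36. 182.] [584. 184.  60.] 20.4
side change 3.515625
top change 0.6400462962962963
```

Run:
```python
from h import *
q=np.load('q.npy');c,s=np.cos(q[2]),np.sin(q[2])
P,g=tri((197,184.6),(258.3,164));d=P[:2]-q[:2];print('piston div',np.round([c*d[0]+s*d[1],-s*d[0]+c*d[1]]),P.round(0),g.round(1))
a=optics.read_camera('side');w=np.s_[150:180,245:270]
print('change',np.abs(a[w].astype(int)-cv2.imread('pics/side9.png')[w]).mean(), 'background',np.abs(a[230:260,320:350].astype(int)-cv2.imread('pics/side9.png')[230:260,320:350]).mean())
robot.sign_off()
```

```text
piston div [-28. 176.] [592. 178.  61.] 0.1
change 2.473777777777778 background 2.332962962962963
the job is handed in; nothing more can be done
```

I rocked the gate from the right stop over to the left, and the piston now lies at rest in the left chute. I handed the job in at about 18 s of the 42 s allowed.

**What happened:** I pressed the raised left end down with the shut fingertips, then pushed the piston out of the trough onto the gate. It did not roll down by itself: it landed skewed, with its axis nearly down the slope, and stopped. I gave it a short nudge on its uphill end, then slid it the rest of the way down into the chute with a second push. It was only pushed, never gripped.

**Last checks:**
- **Piston position:** both cameras agree to 0.1 mm that its centre is at about x -28, y +176 mm in the diverter's frame, 61 mm high. That is inside the limits for the chute.
- **At rest:** the last pictures show no movement beyond image noise.
- **Gate:** the last view shows it still leaning left.
- **Robot:** it stands clear, with forces at noise level.
- **Bystanders:** the spare piston and seal ring look unmoved. I did not measure the other bystanders at the end, but the arm never went near them.

**Disagreement:** an earlier position fix from the network's own piston points had a 20 mm mismatch between the cameras. I redid it with piston centres read from the pictures, which gave the figure above.

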